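# Fetch the doming block from behind the row

### The job

Get the steel doming block out from behind the jar, can and ring mandrel on the wooden rack: first stand all three of them in the empty aluminium tray, then set the block upright in the middle of the round wooden pad, and only then put the jar, the can and the mandrel back, each standing in the place where it stood at the start. Knock nothing over, and do not disturb the hammer, the cup and the amber bottle.

Things in the scene. Friction and masses are not known exactly. Their poses are not given: they have to be found in the camera images.
- jar: Round storage jar, 52 mm across and 105 mm tall, clear glass with a grey band low down and a white lid (lid 51 mm across, from 90 to 105 mm up). Straight sides. 0.15 to 0.3 kg. Origin: centre of its underside; z up. Stands in one of the three places of the front row of the rack.
- can: Square bright tin can, 48 x 48 mm, walls straight to 92 mm up, with a black round cap (24 mm across) on top, 105 mm tall in all. 0.17 to 0.35 kg. Origin: centre of its underside; z up. x and y along its sides. Stands in one of the three places of the front row, sides roughly along those of the rack.
- mandrel: Stepped steel ring mandrel standing on its foot: foot 52 mm across and 14 mm high, then round steps 30 mm across to 45 mm up, 25 mm across to 75 mm up, 20 mm across to the top at 110 mm. 0.27 to 0.53 kg. Origin: centre of its underside; z up. Stands in one of the three places of the front row.
- block: Steel doming block, a 40 mm cube with round dimples (dark) on its faces, a large one on top. 0.32 to 0.63 kg. Origin: centre of its underside; z up, x and y along its sides. Stands low behind (on the far, +x side of) the row on the rack, about 5 to 15 mm from it, sides roughly along those of the rack.
- rack: Fixed wooden rack: a board 150 mm (its x) by 210 mm (its y), top face 12 mm above the bench, with a lip 6 mm thick and 26 mm high (above the bench) along its far (+x) edge. Origin: centre of the underside, on the bench; x points away from the robot (turned up to 0.2 rad). The front row stands 35 mm to -x of the origin, at y = -66, 0 and +66 mm, to within 2 mm; which thing is where changes. Round pale marks 48 mm across show the three places.
- tray: Fixed empty square aluminium tray, 200 x 200 mm outside, rim 12 mm high and 5 mm thick, inner floor 5 mm above the bench. Origin: centre of the underside, on the bench; x and y along its sides. To the left or right of the rack.
- pad: Fixed round dark hardwood pad with pale rings, 120 mm across, top face 16 mm above the bench. Origin: centre of the underside, on the bench. On the other side of the rack from the tray.
- hammer: Bystander: hammer, 220 mm long, lying on the bench between the rack and the robot. Leave alone. x along the handle towards the head.
- cup: Bystander: small white cup, 64 mm across and 60 mm tall, beyond the rack. Leave alone. Origin: centre of its underside; z up.
- bottle: Bystander: amber bottle with black cap, 50 mm across and 85 mm tall, beyond the rack. Leave alone. Origin: centre of its underside; z up.

How it is judged:
By the outcome, as a careful person would: the job done as asked, in the order asked, and still so for the second after the job is handed in, with the robot touching nothing.
It also fails if it takes over 141 s, if anything falls off the work surface, if the arm or the gripper's body presses on something with over 40 N, if the wrist force passes 120 N, or if a joint passes its speed limit or range.

### The arm

A 6-joint arm with a two-finger parallel gripper is mounted at the origin on the work surface. World frame = base frame: x ahead of the robot, y to its left, z up, the work surface at z = 0. Lengths are in mm, angles in rad, forces in N, time in s.
With the tool pointing down it reaches from about 275 to 825 mm from the base axis. Payload 4.9 kg.
Tool frame: the origin (TCP) lies at the very end of the fingers, on their centre line; the grasp point (between the pads) lies 19 mm behind it; z points along the fingers, y is the line along which they close (so a half turn about z gives the same grasp; the last joint's range is limited). The gripper opens to 85 mm and grips with 20 to 120 N. Pads are 22 mm wide; open, the fingers measure 114 mm over their backs; the gripper's body (76 mm by 85 mm) begins 54 mm behind the grasp point. The pads swing forward as they close: fully open they stand 13 mm farther back than shut.
Start: joints at [1.007, 0.326, -0.193, 1.052, 0, 1.437], TCP at [229.176, 499.997, 201.181] pointing down, gripper open.
Joint ranges: [-2.65, 2.65], [-0.97, 1.79], [-1.3, 1.35], [-1.93, 2.1], [-1.47, 1.37], [-3.14, 3.14]. Speed limits (rad/s): [2.57, 2.57, 3.14, 3.14, 3.14, 3.14].

### API

Orientations are given as [roll, pitch, yaw] about the fixed x, y, z axes, in that order (R = Rz(yaw) Ry(pitch) Rx(roll)).
In Python, from bench import bot, solve_ik, imaging gives the robot as it stands. Calls block until the motion is done:
- bot.move_ptp(position, orientation): joint-space move of the TCP to a pose.
- bot.movel(position, rot=None, max_speed=150, threshold=None): straight line of the TCP; rot=None keeps the orientation; max_speed is the mean speed in mm/s. With threshold (N) it stops when the force on the tool has changed by that much, and returns True; else False.
- bot.move_j(angles): joint-space move.
- bot.grip(opening, effort=None): opening from 0.0 (shut) to 1.0 (fully open); effort is the grip in N (None keeps the last); returns when the fingers have stopped.
- bot.dwell(seconds).
- solve_ik(position, orientation): joint angles nearest the present ones, or None.
- bot.get_state(): the state.
- imaging.capture(name): name is "side" or "top" or "wrist"; returns the picture (480x640x3 uint8, blue, green, red); there is no depth.
- imaging.camera_model(name): a dict with "K" (3x3 intrinsics, pixels), "position" and "rotation" of the camera in the world. Camera axes: x right, y up, looking along -z (the intrinsics and any distortion apply to the point x, -y, -z); pixel columns grow to the right and rows downward; lengths in mm; the calibration is good to about 2 mm. A picture is of the moment at which its call begins: read the wrist's pose just before it. camera_model takes no time and is no camera call; for the wrist camera it gives the pose at the moment of the call.
A pose or a line that the arm cannot do raises bot.IKError and nothing moves.
- bot.sign_off(): hands the job in; it is judged then, once.
The state is a dict: "t": time; "qpos": joint angles; "joint_velocities": joint speeds; "effort": joint torques, N m; "tcp_pos": TCP position; "orientation": TCP orientation; "contact_force": force on the tool from outside, world axes, zero at the start; "wrist_torque": the same for the moment, N m; "opening": opening from 0.0 (shut) to 1.0 (fully open); "gripper_force": force on a finger pad.
Only numpy, scipy, OpenCV 4.12 (cv2) and the standard library are available. Lean on these libraries where they do the work, as an engineer would, in place of code of your own. Each camera call takes 0.05 s, during which the arm holds its last target. There are 200 camera calls.

## Working session

There is one attempt and no reset: what is moved stays moved. The work goes in short steps, each a Python script; the robot and the scene stay as the last script left them, time stands still between calls to the robot, and variables do not carry over. Pictures are saved under pics/ and viewed, at most 14 in all, crops included, and the job is handed in when it is done.

```bash
ls; mkdir -p pics; python3 - <<'E'
from bench import bot, imaging
import cv2
for n in("top","side"):
    im=imaging.capture(n); cv2.imwrite(f"pics/{n}0.png",im); print(n,imaging.camera_model(n))
s=bot.get_state(); print(s['t'],s['orientation'],s['opening'])
E
```

```text
pics
top {'K': array([[545.70197721,   0.        , 317.57411228],
       [  0.        , 545.70197721, 244.76401174],
       [  0.        ,   0.        ,   1.        ]]), 'position': array([484.83653301, -20.2593146 , 936.62438353]), 'rotation': array([ 0.06368244,  0.03938477, -1.58693001])}
side {'K': array([[440.9851512 ,   0.        , 319.97568183],
       [  0.        , 440.9851512 , 240.294145  ],
       [  0.        ,   0.        ,   1.        ]]), 'position': array([291.06423488, 496.50619507, 601.58865371]), 'rotation': array([ 0.77102854,  0.01641776, -2.66502519])}
0.1 [-3.14005120e+00 -2.27708126e-04  2.71180912e+00] 0.9971251445960727
```

View pics/top0.png

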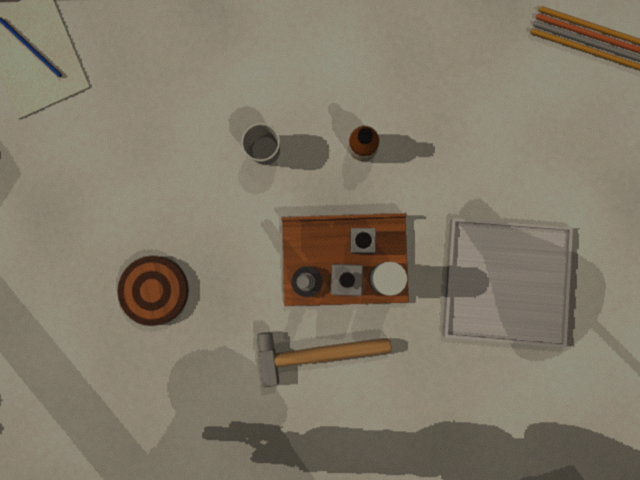

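View pics/side0.png

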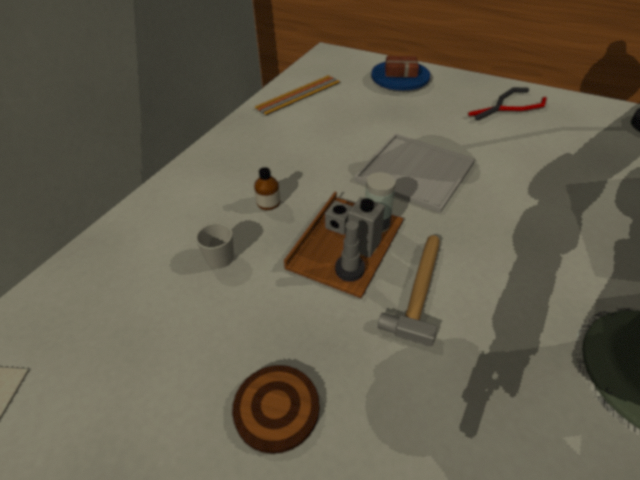

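Top view: the mandrel is at (306,282), the can at (347,280) and the jar at (389,278). The block is at (363,240), the tray at (510,283), the pad at (153,290) and the hammer at y≈350. In the side view everything is standing. Next I'll measure with a zoomed crop.

```bash
cat > h.py <<'E'
import numpy as np, cv2
from scipy.spatial.transform import Rotation as R
from bench import bot, solve_ik, imaging
def ray(m,uv,z):
    """pixels -> world points on plane z"""
    uv=np.atleast_2d(np.asarray(uv,float)); K=m["K"]
    d=np.c_[(uv[:,0]-K[0,2])/K[0,0],-(uv[:,1]-K[1,2])/K[1,1],-np.ones(len(uv))]
    d=d@R.from_euler('xyz',m["rotation"]).as_matrix().T
    p=m["position"]; return p+d*((z-p[2])/d[:,2])[:,None]
def proj(m,P):
    c=(np.atleast_2d(P)-m["position"])@R.from_euler('xyz',m["rotation"]).as_matrix()
    K=m["K"]; return np.c_[K[0,0]*c[:,0]/-c[:,2]+K[0,2],-K[1,1]*c[:,1]/-c[:,2]+K[1,2]]
E
python3 - <<'E'
from h import *
im=cv2.imread("pics/top0.png"); m=imaging.camera_model("top")
c=cv2.resize(im[205:311,275:415],None,fx=5.6,fy=5.6,interpolation=cv2.INTER_CUBIC); cv2.imwrite("pics/c0.png",c)
hsv=cv2.cvtColor(im,cv2.COLOR_BGR2HSV)
wood=((hsv[...,1]>120)&(hsv[...,0]<20)).astype(np.uint8)
wood=cv2.morphologyEx(wood,cv2.MORPH_CLOSE,np.ones((5,5)))
for k in cv2.findContours(wood,cv2.RETR_EXTERNAL,cv2.CHAIN_APPROX_NONE)[0]:
    if cv2.contourArea(k)<1500: continue
    print(cv2.minAreaRect(k),cv2.fitEllipse(k) if len(k)>5 else 0)
    for z in(12,16):
        P=ray(m,k[:,0],z)[:,:2].astype(np.float32); r=cv2.minAreaRect(P); print(z,r,cv2.minEnclosingCircle(P))
E
```

```text
((332.3009033203125, 352.52691650390625), (14.623835563659668, 116.64250183105469), 82.303955078125) ((335.4350891113281, 352.08642578125), (14.274386405944824, 163.97850036621094), 82.4563980102539)
12 ((362.9371643066406, -6.2657318115234375), (24.19659996032715, 195.6093292236328), 7.008000373840332) ((360.4918212890625, -6.566318511962891), 97.87211608886719)
16 ((363.4644775390625, -6.326255798339844), (24.091947555541992, 194.76312255859375), 7.008028984069824) ((361.02972412109375, -6.625556945800781), 97.4487075805664)
((152.32354736328125, 290.29412841796875), (68.15251159667969, 68.3950424194336), 75.96376037597656) ((152.2830047607422, 290.3780212402344), (67.25205993652344, 68.27515411376953), 52.644737243652344)
12 ((471.8575439453125, 299.4801940917969), (116.85316467285156, 117.91570281982422), 14.118815422058105) ((471.9441223144531, 299.24066162109375), 59.89552307128906)
16 ((471.9136657714844, 298.0969543457031), (116.34762573242188, 117.40558624267578), 14.118813514709473) ((472.0001525878906, 297.85845947265625), 59.63639831542969)
((344.49310302734375, 259.27294921875), (89.14089965820312, 124.4883041381836), 88.26429748535156) ((342.4972229003906, 258.775390625), (102.83763885498047, 142.929443359375), 86.93038940429688)
12 ((519.4937744140625, -29.394332885742188), (150.80609130859375, 210.9377899169922), 0.7822301983833313) ((520.0999755859375, -29.85873031616211), 128.00306701660156)
16 ((519.3438720703125, -29.35479736328125), (150.15370178222656, 210.0253143310547), 0.7822368741035461) ((519.9473876953125, -29.817203521728516), 127.4493179321289)
```

View pics/c0.png

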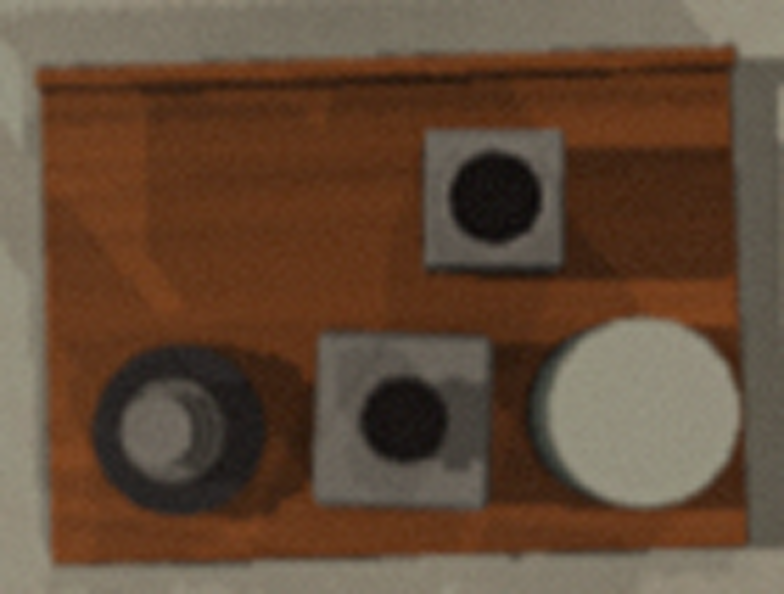

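The zoomed crop shows the marks and tops clearly: mandrel top at (157,428), can cap at (404,419), jar lid at (641,412) and block top at (495,199) in crop pixels. I'll convert these to world points.

```bash
python3 - <<'E'
from h import *
np.set_printoptions(precision=1,suppress=True)
m=imaging.camera_model("top"); s=imaging.camera_model("side")
C=lambda p:np.array(p,float)/5.6+[275,205]-0.4
im=cv2.imread("pics/c0.png")
r=ray(m,C([(52,562),(747,545),(735,48),(40,72)]),12)
print("rack front corners",r[:2],"lip tops",ray(m,C([(735,48),(40,72)]),26)[:, :2])
d=(r[0]-r[1])[:2]; a=np.arctan2(-d[0],d[1]); print("rack yaw",a,"len",np.hypot(*d))
mid=(r[0]+r[1])[:2]/2; ex=np.array([np.cos(a),np.sin(a)]); ey=np.array([-ex[1],ex[0]])
o=mid+75*ex; print("rack origin",o)
for n,k in zip("L0R",(66,0,-66)): print("place",n,o-35*ex+k*ey)
for n,p,z in(("mandrel top",(157,428),122),("mandrel foot",(180,430),26),("can cap",(404,419),117),("jar lid",(641,412),117),("block",(495,199),52)):
    w=ray(m,C(p),z)[0]; q=w[:2]-o; print(n,w,"rack",q@ex,q@ey)
can=ray(m,C([(318,332),(490,340),(487,508),(313,503)]),104)[:,:2]
bl=ray(m,C([(426,129),(563,129),(563,267),(426,267)]),52)[:,:2]
tr=ray(m,[(451,220),(576,228),(568,346),(445,340)],12)[:,:2]
for n,q in(("can",can),("block",bl),("tray",tr)):
    e=np.roll(q,-1,0)-q; print(n,q.mean(0),np.hypot(*e.T),np.round(np.degrees(np.arctan2(e[:,1],e[:,0])),1))
# side check
print("side px: mandrel top",proj(s,[*ray(m,C((157,428)),122)[0]]),"block",proj(s,ray(m,C((495,199)),52)),"cap",proj(s,ray(m,C((404,419)),117)))
E
```

```text
rack front corners [[ 443.5   73.9   12. ]
 [ 445.6 -135.    12. ]] lip tops [[ 593.6 -133.6]
 [ 590.7   74.3]]
rack yaw 0.009943411413400535 len 208.84105202731513
rack origin [519.5 -29.8]
place L [483.9  35.9]
place 0 [484.5 -30.1]
place R [485.2 -96.1]
mandrel top [483.5  34.2 122. ] rack -35.35093409624856 64.32466081979085
mandrel foot [482.7  33.7  26. ] rack -36.21319475805063 63.89626291724046
can cap [484.9 -31.7 117. ] rack -34.67360148802775 -1.5263150019171654
jar lid [485.7 -94.8 117. ] rack -34.45793316785491 -64.64654122235727
block [548.  -60.1  52. ] rack 28.167147811527506 -30.604081008214852
can [484.4 -31.3] [46.8 45.5 47.1 46.4] [-93.7 177.8  87.5  -2.7]
block [548.3 -60. ] [39.6 40.  39.5 40.1] [-91.1 178.7  89.   -1.1]
tray [ 474.4 -304.5] [207.3 196.3 201.3 201.2] [-94.9 173.6  86.5  -4.6]
side px: mandrel top [[351.2 224.8]] block [[339.4 209.9]] cap [[366.7 202.2]]
```

The two views agree and the sizes match. I'll pick the mandrel first, gripping front-to-back near the top and above the block.

```bash
cat >> h.py <<'E'
PI=np.pi
RK=np.array([0.,0.,12.])
MAN=(483.3,34.0); CAN=(484.7,-31.5); JAR=(485.6,-95.0); BLK=(548.1,-60.0)
ty=-0.08; TR=np.array([474.4,-304.5]); Rt=np.array([[np.cos(ty),-np.sin(ty)],[np.sin(ty),np.cos(ty)]])
T=lambda x,y:TR+Rt@[x,y]
# tcp height above underside, yaw of the thing, tray slot, yaw in the tray
SPEC=dict(mandrel=(77,0.0,T(-30,-60),0.0),can=(54,-0.05,T(30,0),-0.08),jar=(54,0.0,T(-30,60),0.0))
def st(tag):
    s=bot.get_state(); print(tag,"t%.1f"%s['t'],np.round(s['tcp_pos'],1),"open %.3f"%s['opening'],"F",np.round(s['contact_force'],1),"grip %.1f"%s['gripper_force'],flush=True); return s
def ori(yaw): return [PI,0,PI/2+yaw]       # yaw: direction along which the fingers close
def pick(xy,yaw,ztcp,zup,effort=50,pre=1.0):
    bot.move_ptp([*xy,zup],ori(yaw)) 
    bot.movel([*xy,ztcp],max_speed=120)
    bot.grip(0.0,effort); st("gripped")
    bot.movel([*xy,zup],max_speed=150); st("lifted")
def place(xy,yaw,ztcp,zup):
    bot.movel([*xy,zup],ori(yaw),max_speed=220)
    bot.movel([*xy,ztcp+8],max_speed=150); bot.dwell(0.2)
    hit=bot.movel([*xy,ztcp-2],max_speed=15,threshold=4); s=st("placed hit=%s want z %.1f"%(hit,ztcp))
    bot.grip(1.0); st("released")
    bot.movel([*xy,zup],max_speed=200)
E
python3 - <<'E'
from h import *
st("start")
h,y,slot,yt=SPEC['mandrel']
for p,yw in((MAN,y),(slot,yt),(T(30,0),-.08),(T(-30,60),0),(BLK,PI/2),((472,298),PI/2)): print(np.round(solve_ik([*p,230],ori(yw)),2))
bot.move_ptp([*MAN,215],ori(y)); st("above")
m=imaging.camera_model("wrist"); im=imaging.capture("wrist"); cv2.imwrite("pics/w1.png",im)
print(proj(m,[[*MAN,122],[*CAN,117],[*BLK,52]]))
E
```

```text
start t0.1 [228.8 499.5 200.5] open 0.997 F [-0.9 -0.2 -1.4] grip 0.0
[-0.08  0.19 -0.31  1.08  0.    1.49]
[-0.82  0.35 -0.09  1.14  0.    0.75]
[-0.67  0.39 -0.03  1.15  0.    0.98]
[-0.64  0.23 -0.24  1.09  0.    0.93]
[-0.24  0.31 -0.14  1.12  0.   -0.24]
[ 0.43  0.32 -0.12  1.13  0.    0.43]
above t2.0 [483.2  34.7 215. ] open 0.999 F [0.5 0.7 0.5] grip 0.0
[[322.40323826 234.64999972]
 [323.80404995 305.07200146]
 [381.66129452 301.60125479]]
```

View pics/w1.png

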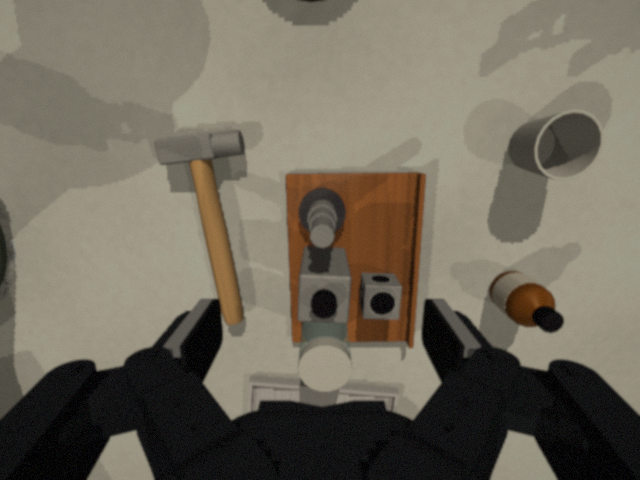

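In the wrist view, the mandrel top is at (321,235), the can cap at (324,304) and the block's dimple at (382,302). All three are within 2 px of prediction, so I'll go ahead.

```bash
python3 - <<'E'
from h import *
h,y,slot,yt=SPEC['mandrel']
pick(MAN,y,12+h,235,60)
s=bot.get_state()
if s['opening']>0.1: place(slot,yt,5+h,235)
cv2.imwrite("pics/t2.png",imaging.capture("top")[150:370,200:600]); st("end")
E
```

```text
gripped t4.4 [483.4  34.   89.4] open 0.165 F [-2.3 -0.3  5.7] grip 58.5
lifted t5.5 [482.4  34.1 233.8] open 0.172 F [-0.5 -1.1 -4.7] grip 58.7
placed hit=True want z 82.0 t9.3 [ 439.6 -361.9   82.5] open 0.172 F [-0.9 -0.7  5.4] grip 60.6
released t10.0 [ 438.4 -360.6   81. ] open 1.002 F [ 0.4 -0.5 -0.1] grip 0.0
end t10.9 [ 439.  -361.2  233.5] open 0.998 F [-0.3  0.1 -1.1] grip 0.0
```

View pics/t2.png

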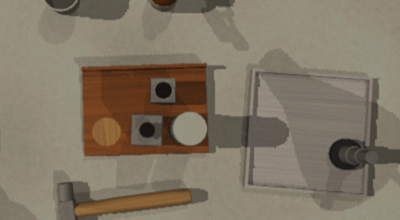

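The mandrel stands in the tray with its foot at about (346,153) in the crop, clear of the rim. The other things are unmoved. Next come the can and the jar.

```bash
python3 - <<'E'
from h import *
for n,p in(("can",CAN),("jar",JAR)):
    h,y,slot,yt=SPEC[n]
    pick(p,y,12+h,230,45)
    s=bot.get_state()
    if not 0.4<s['opening']<0.75: print("BAD"); break
    place(slot,yt,5+h,230)
im=imaging.capture("top"); cv2.imwrite("pics/t3.png",cv2.resize(im[180:360,250:600],None,fx=2,fy=2)); st("end")
E
```

```text
gripped t14.2 [485.2 -31.6  66.7] open 0.540 F [-1.3  0.2  5.8] grip 45.9
lifted t15.4 [484.  -31.3 229. ] open 0.542 F [-0.3  0.4 -2.8] grip 46.4
placed hit=True want z 59.0 t18.8 [ 504.4 -306.8   59.7] open 0.539 F [1.  0.6 4.7] grip 47.1
released t19.2 [ 503.3 -306.1   58.6] open 1.002 F [ 1.5 -0.9 -0.1] grip 0.0
gripped t23.0 [486.1 -95.2  66.7] open 0.578 F [-0.3  1.3  6. ] grip 46.2
lifted t24.3 [484.9 -94.8 229. ] open 0.580 F [-0.4  0.9 -0.6] grip 46.8
placed hit=True want z 59.0 t27.1 [ 449.3 -242.3   59.7] open 0.579 F [ 0.2 -0.6  4.2] grip 47.4
released t27.5 [ 448.5 -241.7   58.9] open 0.998 F [-1.   0.9  1.4] grip 0.0
end t28.6 [ 448.5 -241.7  228.6] open 0.999 F [ 0.5 -0.3 -0.6] grip 0.0
```

View pics/t3.png

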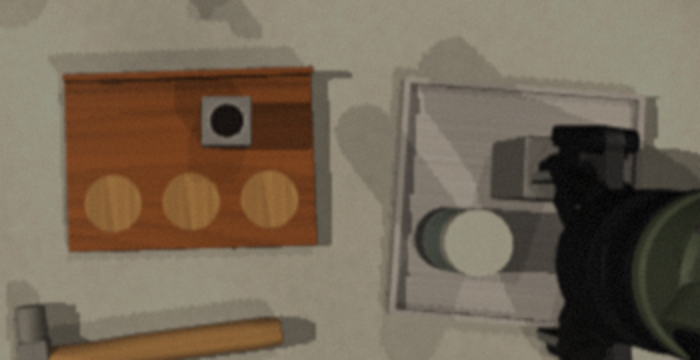

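The tray holds the can and the jar (the mandrel is hidden behind the arm), and the three marks on the rack are free. I'll refine the pad centre from its rings and then move the block.

```bash
python3 - <<'E'
from h import *
im=cv2.imread("pics/top0.png"); m=imaging.camera_model("top")
g=cv2.cvtColor(im,cv2.COLOR_BGR2HSV)[240:340,105:200,2].astype(np.uint8)
g=cv2.resize(g,None,fx=4,fy=4,interpolation=cv2.INTER_CUBIC)
_,b=cv2.threshold(cv2.bitwise_and(g,g),0,255,cv2.THRESH_OTSU)
for lo in(70,85,100):
  for k in cv2.findContours((g>lo).astype(np.uint8),cv2.RETR_LIST,cv2.CHAIN_APPROX_NONE)[0]:
    if len(k)>40:
        P=ray(m,k[:,0]/4.+[105-.375,240-.375],16)[:,:2].astype(np.float32)
        e=cv2.fitEllipse(P)
        if max(e[1])<130 and min(e[1])>25 and max(e[1])/min(e[1])<1.1: print(lo,np.round(e[0],1),np.round(e[1],1))
bot.movel([*JAR,150],ori(0.0),max_speed=250)
bot.move_ptp([*BLK,150],ori(PI/2-0.02))
mm=imaging.camera_model("wrist"); cv2.imwrite("pics/w4.png",imaging.capture("wrist")); print(proj(mm,[*BLK,52])); st("above")
E
```

```text
70 [471.9 300.3] [40.7 41.2]
70 [471.8 300. ] [66.6 66.9]
70 [471.8 300.1] [96.6 97.1]
70 [472.  296.6] [119.3 122.9]
85 [471.8 300.4] [39.  39.7]
85 [471.8 300. ] [68.2 68.4]
85 [471.8 300.2] [95.1 95.4]
85 [471.7 295.9] [122.  125.3]
100 [471.7 301.2] [35.9 38.4]
100 [471.7 299.2] [69.2 75.1]
100 [471.8 300.3] [93.3 93.5]
[[323.27099773 233.26540142]]
above t30.8 [548.1 -60.6 150.2] open 0.998 F [ 0.4  0.8 -0.6] grip 0.0
```

View pics/w4.png

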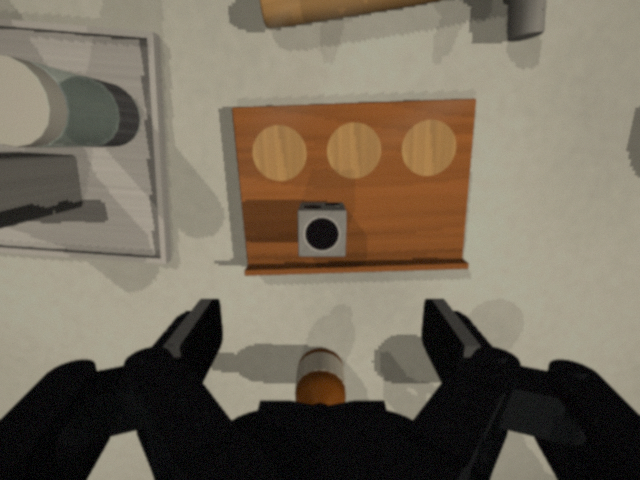

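The block's dimple is at (322,233), as predicted. The pad centre from its rings is (471.8, 300.2). Now I'll pick the block and place it.

```bash
python3 - <<'E'
from h import *
pick(BLK,PI/2-0.02,18,150,70)
s=bot.get_state()
if 0.35<s['opening']<0.6:
    place((471.8,300.2),PI/2-0.02,22,150)
    bot.movel([420,180,240],max_speed=250)
im=imaging.capture("top"); cv2.imwrite("pics/t5.png",cv2.resize(im[180:360,60:600],None,fx=1.48,fy=1.48)); st("end")
E
```

```text
gripped t32.8 [548.4 -60.5  19. ] open 0.418 F [-2.3 -1.7  6.6] grip 69.1
lifted t33.9 [547.1 -59.8 148.8] open 0.416 F [ 0.3  1.  -4. ] grip 70.3
placed hit=True want z 22.0 t37.3 [471.7 300.2  23.1] open 0.416 F [-0.   0.2  3.5] grip 72.7
released t37.9 [470.4 299.5  21.9] open 0.998 F [-1.   0.1 -0.8] grip 0.0
end t39.5 [419.9 180.5 238.8] open 1.000 F [0.4 0.3 0.2] grip 0.0
```

View pics/t5.png

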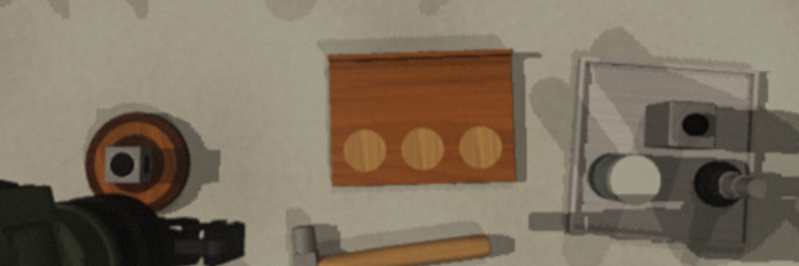

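The block is upright on the pad with its dimple at (122,164) in the scaled crop. The can cap is at (696,125), the jar lid at (635,178) and the mandrel foot at (716,184). I'll check these numerically.

```bash
python3 - <<'E'
from h import *
m=imaging.camera_model("top")
im=imaging.capture("top"); cv2.imwrite("pics/t6.png",im)
C=lambda p:np.array(p)/1.48+[60,180]-.2
for n,p,z in(("block",(122,164),56),("can",(696,125),110),("jar",(635,178),110),("mandrel foot",(716,184),19)): print(n,np.round(ray(m,C(p),z)[0],1))
print({k:np.round(v[2],1) for k,v in SPEC.items()})
# place marks
g=cv2.cvtColor(im,cv2.COLOR_BGR2GRAY)[205:311,275:415]; g=cv2.resize(g,None,fx=4,fy=4,interpolation=cv2.INTER_CUBIC)
_,b=cv2.threshold(cv2.resize(cv2.imread("pics/t6.png")[205:311,275:415,1],None,fx=4,fy=4,interpolation=cv2.INTER_CUBIC),85,255,0)
for lo in(75,85,95):
  for k in cv2.findContours((g>lo).astype(np.uint8),cv2.RETR_LIST,cv2.CHAIN_APPROX_NONE)[0]:
    if len(k)>60:
        P=ray(m,k[:,0]/4.+[274.6,204.6],12)[:,:2].astype(np.float32); e=cv2.fitEllipse(P)
        if 35<min(e[1])and max(e[1])<60: print(lo,np.round(e[0],1),np.round(e[1],1))
E
```

```text
block [472.  300.8  56. ]
can [ 503.  -305.5  110. ]
jar [ 450.7 -242.7  110. ]
mandrel foot [ 439.  -356.1   19. ]
{'mandrel': array([ 439.7, -361.9]), 'can': array([ 504.3, -306.9]), 'jar': array([ 449.3, -242.3])}
85 [483.6 -30.2] [49.7 50.1]
85 [484.3 -96.2] [49.4 49.6]
95 [482.8  35.8] [48.  48.4]
95 [483.6 -30.3] [47.5 48.2]
95 [484.4 -96.3] [47.7 47.9]
```

The block is within 1 mm of the pad centre. Now I'll return the can and the jar, then look at the mandrel from close by.

```bash
python3 - <<'E'
from h import *
for n,p in(("jar",JAR),("can",CAN)):
    h,y,slot,yt=SPEC[n]
    bot.movel([480,-60,240],ori(0),max_speed=250)
    pick(slot,yt,5+h,230,45)
    s=bot.get_state()
    if not 0.4<s['opening']<0.75: print("BAD"); break
    place(p,y,12+h,230)
else:
    h,y,slot,yt=SPEC['mandrel']
    bot.movel([*slot,215],ori(yt),max_speed=250); bot.dwell(.3)
    mm=imaging.camera_model("wrist"); im=imaging.capture("wrist"); cv2.imwrite("pics/w7.png",im[:420]); print(proj(mm,[[*slot,115],[*slot,19]]))
st("end")
E
```

```text
gripped t44.0 [ 449.6 -242.5   59.8] open 0.585 F [-1.2  0.   5.9] grip 46.5
lifted t45.3 [ 448.7 -241.9  229. ] open 0.580 F [ 0.4 -0.2 -1.7] grip 46.8
placed hit=True want z 66.0 t48.0 [485.6 -95.   66.7] open 0.575 F [-0.8  0.5  4.6] grip 47.4
released t48.5 [484.7 -94.7  66. ] open 0.997 F [-0.2  0.6 -0.7] grip 0.0
gripped t52.8 [ 504.5 -307.1   59.7] open 0.542 F [-1.3  1.   5.8] grip 46.3
lifted t54.1 [ 503.7 -306.5  228.8] open 0.541 F [ 0.2  0.4 -2. ] grip 46.4
placed hit=True want z 66.0 t57.4 [484.6 -31.4  66.7] open 0.539 F [-0.9  0.1  4.8] grip 47.2
released t57.9 [483.6 -31.2  65.9] open 0.998 F [-0.8  0.7 -0.2] grip 0.0
[[321.97103412 232.1015759 ]
 [321.92262413 210.19200606]]
end t60.6 [ 439.9 -361.5  215.2] open 1.000 F [-0.5 -0.2 -0.2] grip 0.0
```

View pics/w7.png

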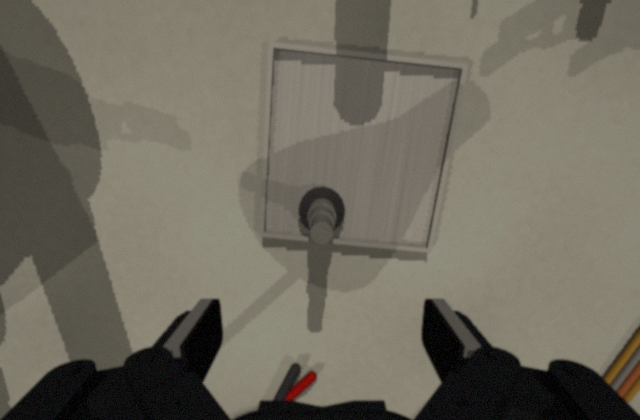

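The mandrel stands in the tray, foot at (321,210) and top at (320,232), as predicted. I'll return it and check.

```bash
python3 - <<'E'
from h import *
h,y,slot,yt=SPEC['mandrel']
pick(slot,yt,5+h,235,60)
if bot.get_state()['opening']>0.1:
    place(MAN,y,12+h,240)
    bot.movel([330,150,260],max_speed=220)
im=imaging.capture("top"); cv2.imwrite("pics/t8.png",im)
c=cv2.resize(im[205:311,275:415],None,fx=5.6,fy=5.6,interpolation=cv2.INTER_CUBIC); cv2.imwrite("pics/c8.png",c)
cv2.imwrite("pics/s8.png",imaging.capture("side")); st("end")
E
```

```text
gripped t63.0 [ 439.7 -362.    82.4] open 0.178 F [-2.   0.7  4.7] grip 58.6
lifted t64.2 [ 439.1 -361.3  233.7] open 0.169 F [ 0.2  0.1 -4. ] grip 58.7
placed hit=True want z 89.0 t68.0 [483.2  34.   89.4] open 0.168 F [1.  0.1 4.5] grip 60.5
released t68.6 [481.6  34.2  88.4] open 0.998 F [-0.   0.5 -0. ] grip 0.0
end t70.7 [330.7 149.6 259.7] open 0.998 F [-0.5 -0.1 -0.1] grip 0.0
```

View pics/c8.png

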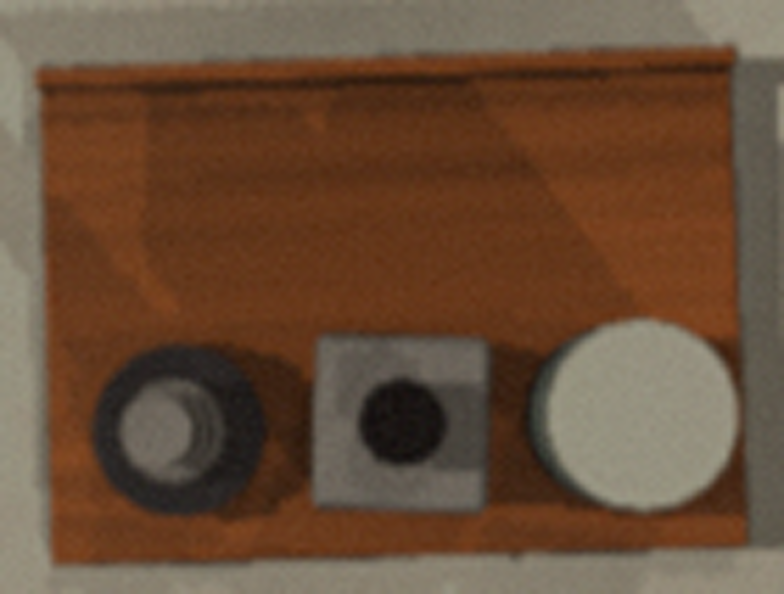

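View pics/s8.png

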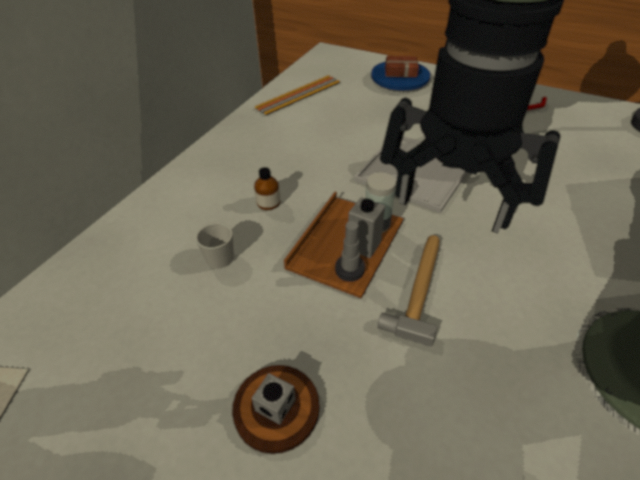

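The mandrel top (157,430), can cap (403,421) and jar lid (641,414) are all within 2–3 zoomed pixels (under 1 mm) of where they started. The block stands on the pad at (273,400), and the hammer, cup and bottle have not moved. I'm handing in.

```bash
python3 -c "
from bench import bot
print(bot.sign_off())"
```

```text
the job is handed in; nothing more can be done
None
```

The job is handed in at about 71 s: the block stands upright within about 1 mm of the pad's centre, the jar, can and mandrel are back within about 1 mm of where they started, nothing fell, and the hammer, cup and bottle were not disturbed.

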